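# Make up a honey hamper and sort its dippers

## Task

Make up the honey hamper: pull every wooden honey dipper out of its cup and stand it in a well of the green pass nest if its tag is green, or of the red reject nest if its tag is red, and lower every round amber honey pot gently into the wicker basket, set down upright on its floor and never dropped. When all of them are in place, press the yellow order-complete button fully down and let go; leave the jam jar and everything else on the bench where they are.

Things in the scene. Friction and masses are not known exactly. Their poses are not given: they have to be found in the camera images.
- stand: Dipper stand, fixed: a dark wooden board 60 x 226 x 10 mm (long side along its y) carrying five white upright cups in a row along its y at y = -88, -44, 0, 44, 88 mm. Each cup: outside 41 mm, bore 34 mm across, inner floor 14 mm and rim 70 mm above the bench. A cup may be empty. Origin: centre of its underside, at bench height.
- pass_nest: Green pass nest, fixed: an open green box 148 (its x) x 52 (its y) x 60 mm tall, walls, dividers and floor 4 mm thick, two cross dividers giving three wells 44 x 44 mm with centres at x = -48, 0, 48 mm, y = 0. Floor of a well 4 mm above the bench. Origin: centre of its underside.
- reject_nest: Red reject nest, fixed: the same box as the pass nest (148 x 52 x 60 mm, three 44 mm wells at x = -48, 0, 48 mm, walls and floor 4 mm), but red. Origin: centre of its underside. Which of the two nests is on the left varies.
- basket: Brown wicker hamper basket, fixed: open, outside 140 (its x) x 260 (its y) x 90 mm tall, walls and floor 5 mm (inside 130 x 250 mm, 85 mm deep). Origin: centre of its underside.
- dipper_green_a: Wooden honey dipper with a green tag sleeve, 140 mm long, 40 g, at the start standing head down in a cup of the stand. Its z axis runs from the foot up the handle; origin: centre of the flat foot (21 mm across). Round head 28 mm across from the foot to 42 mm, handle 12 mm across, green tag sleeve 15 mm across from 108 to 140 mm (the top end). May be absent.
- dipper_green_b: Wooden honey dipper with a green tag sleeve, 140 mm long, 40 g, at the start standing head down in a cup of the stand. Its z axis runs from the foot up the handle; origin: centre of the flat foot (21 mm across). Round head 28 mm across from the foot to 42 mm, handle 12 mm across, green tag sleeve 15 mm across from 108 to 140 mm (the top end). May be absent.
- dipper_green_c: Wooden honey dipper with a green tag sleeve, 140 mm long, 40 g, at the start standing head down in a cup of the stand. Its z axis runs from the foot up the handle; origin: centre of the flat foot (21 mm across). Round head 28 mm across from the foot to 42 mm, handle 12 mm across, green tag sleeve 15 mm across from 108 to 140 mm (the top end). May be absent.
- dipper_red_a: Wooden honey dipper with a red tag sleeve, 140 mm long, 40 g, at the start standing head down in a cup of the stand. Its z axis runs from the foot up the handle; origin: centre of the flat foot (21 mm across). Round head 28 mm across from the foot to 42 mm, handle 12 mm across, red tag sleeve 15 mm across from 108 to 140 mm (the top end). May be absent.
- dipper_red_b: Wooden honey dipper with a red tag sleeve, 140 mm long, 40 g, at the start standing head down in a cup of the stand. Its z axis runs from the foot up the handle; origin: centre of the flat foot (21 mm across). Round head 28 mm across from the foot to 42 mm, handle 12 mm across, red tag sleeve 15 mm across from 108 to 140 mm (the top end). May be absent.
- pot_a: Round honey pot, amber glass belly 58 mm across (widest 8 to 30 mm up, flat foot 52 mm across, bottom-heavy), with a brass lid 36 mm across from 50 to 68 mm up (the top). About 150 g. Origin: centre of its underside, z up. At the start standing on the bench. May be absent.
- pot_b: Round honey pot, amber glass belly 58 mm across (widest 8 to 30 mm up, flat foot 52 mm across, bottom-heavy), with a brass lid 36 mm across from 50 to 68 mm up (the top). About 150 g. Origin: centre of its underside, z up. At the start standing on the bench. May be absent.
- pot_c: Round honey pot, amber glass belly 58 mm across (widest 8 to 30 mm up, flat foot 52 mm across, bottom-heavy), with a brass lid 36 mm across from 50 to 68 mm up (the top). About 150 g. Origin: centre of its underside, z up. At the start standing on the bench. May be absent.
- done_button (a joint): Order-complete button: yellow, 36 mm across, on a black housing; 0 up, 0.006 m fully pressed (about 4 N), springs back.
- done_button_top (a point): Centre of the top face of the yellow button.
- jam_jar: A straight round jam jar, dark red with red lid, 52 mm across, 68 mm tall; NOT part of the order, standing among the honey pots: leave it. Origin: centre of its underside.
- tape_roll: A brown roll of packing tape lying flat, 90 mm across, 45 mm tall; leave it. Origin: centre of its underside.
- oil_bottle: A green oil bottle, 60 mm across, 190 mm tall; leave it. Origin: centre of its underside.
- gift_box: A blue gift box 90 x 120 x 50 mm; leave it. Origin: centre of its underside.
- carton: A small brown carton 100 x 140 x 80 mm; leave it. Origin: centre of its underside.
- spice_tin: A spice tin, 54 mm across, 70 mm tall; leave it. Origin: centre of its underside.
- marker_brush: A dusting brush lying on the bench; leave it. Origin: centre of its underside.

How it is judged (in metres and radians):
On the way, in this order (a step that is already met when the one before it is completed fails the run):
1. every dipper stands in the nest of its tag colour and every honey pot stands in the basket (x of dipper_green_a in the frame of pass_nest between -0.072 and 0.072 m and y of dipper_green_a in the frame of pass_nest between -0.024 and 0.024 m and z of dipper_green_a in the frame of pass_nest between -0.01 and 0.025 m and angle between each of dipper_green_a, dipper_green_b, dipper_green_c, dipper_red_a, dipper_red_b's own z axis and vertical below 0.6 rad and linear speed of each of dipper_green_a, dipper_green_b, dipper_green_c, dipper_red_a, dipper_red_b, pot_a, pot_b, pot_c below 0.03 m/s and x of dipper_green_b in the frame of pass_nest between -0.072 and 0.072 m and y of dipper_green_b in the frame of pass_nest between -0.024 and 0.024 m and z of dipper_green_b in the frame of pass_nest between -0.01 and 0.025 m and x of dipper_green_c in the frame of pass_nest between -0.072 and 0.072 m and y of dipper_green_c in the frame of pass_nest between -0.024 and 0.024 m and z of dipper_green_c in the frame of pass_nest between -0.01 and 0.025 m and x of dipper_red_a in the frame of reject_nest between -0.072 and 0.072 m and y of dipper_red_a in the frame of reject_nest between -0.024 and 0.024 m and z of dipper_red_a in the frame of reject_nest between -0.01 and 0.025 m and x of dipper_red_b in the frame of reject_nest between -0.072 and 0.072 m and y of dipper_red_b in the frame of reject_nest between -0.024 and 0.024 m and z of dipper_red_b in the frame of reject_nest between -0.01 and 0.025 m and x of pot_a in the frame of basket between -0.065 and 0.065 m and y of pot_a in the frame of basket between -0.125 and 0.125 m and z of pot_a in the frame of basket between -0.01 and 0.02 m and angle between each of pot_a, pot_b, pot_c's own z axis and vertical below 0.3 rad and x of pot_b in the frame of basket between -0.065 and 0.065 m and y of pot_b in the frame of basket between -0.125 and 0.125 m and z of pot_b in the frame of basket between -0.01 and 0.02 m and x of pot_c in the frame of basket between -0.065 and 0.065 m and y of pot_c in the frame of basket between -0.125 and 0.125 m and z of pot_c in the frame of basket between -0.01 and 0.02 m), for 0.3 s.
2. then the order-complete button is pressed down (value of joint done_button above 0.0045 m), for 0.1 s.
At the end, for the whole second after the job is handed in: Each dipper stands in the nest of its tag colour (foot below 25 mm, lean under 0.6 rad), each honey pot stands in the basket (foot under 20 mm up, tilt under 0.3 rad), all at rest; the button was pressed past 4.5 mm after that and is up again (all of step 1 and value of joint done_button below 0.002 m); the robot touches nothing.
It fails at once if a honey pot struck the basket hard (over 45 N) (contact force between any of pot_a, pot_b, pot_c and basket above 45 N).
It fails at once if a honey pot was dropped into the basket (faster than 0.5 m/s inside it, clear of its floor) ((x of pot_a in the frame of basket between -0.065 and 0.065 m and y of pot_a in the frame of basket between -0.125 and 0.125 m and z of pot_a in the frame of basket between 0.012 and 0.085 m and linear speed of pot_a above 0.5 m/s) or (x of pot_b in the frame of basket between -0.065 and 0.065 m and y of pot_b in the frame of basket between -0.125 and 0.125 m and z of pot_b in the frame of basket between 0.012 and 0.085 m and linear speed of pot_b above 0.5 m/s) or (x of pot_c in the frame of basket between -0.065 and 0.065 m and y of pot_c in the frame of basket between -0.125 and 0.125 m and z of pot_c in the frame of basket between 0.012 and 0.085 m and linear speed of pot_c above 0.5 m/s)).
It fails at once if something that is not part of the order was pushed more than 4 cm or knocked over (distance of any of jam_jar, tape_roll, oil_bottle, gift_box, carton, spice_tin, marker_brush from where it was at the start of the episode above 0.04 m or angle between any of jam_jar, tape_roll, oil_bottle, gift_box, carton, spice_tin's own z axis and vertical above 0.6 rad).
Of dipper_green_a, dipper_green_b, dipper_green_c, dipper_red_a, dipper_red_b only 4 to 5 are there at a start; the rules pass over those that are not, and their reading is None.
Of pot_a, pot_b, pot_c only 2 to 3 are there at a start; the rules pass over those that are not, and their reading is None.
At some moment in a run one of pot_a, pot_b, pot_c may be knocked a few centimetres aside while the robot is not near it.
It also fails if it takes over 210 s, if anything falls off the work surface, if the arm or the gripper's body presses on something with over 40 N, if the wrist force passes 120 N, or if a joint passes its speed limit or range.

## Robot

A 6-joint arm with a two-finger parallel gripper is mounted at the origin on the work surface. World frame = base frame: x ahead of the robot, y to its left, z up, the work surface at z = 0. Lengths are in m, angles in degrees, forces in N, time in s.
With the tool pointing down it reaches from about 0.4 to 0.825 m from the base axis. Payload 7 kg.
Tool frame: the origin (TCP) lies midway between the tips of the shut fingers; the grasp point (between the pads) lies 19 mm behind it (r.grip_point_offset is the z of the grasp point in the tool frame, in m); z points along the fingers, y is the line along which they close (so a half turn about z gives the same grasp; the last joint's range is limited). The gripper opens to 88 mm and grips with 3 to 60 N. Pads are 19 mm wide; open, the fingers measure 130 mm over their backs; the gripper's body (78 mm by 193 mm) begins 47 mm behind the grasp point.
Start: joints at [-49.784, 20.546, 0.682, 0, -70.136, -16.507], TCP at [0.271, -0.618, 0.227] pointing down, gripper open.
Joint ranges: [-176.03, 176.03], [-82.01, 121.73], [-58.28, 71.71], [-173.87, 95.51], [-174.79, -0.11], [-173.66, 173.66]. Speed limits (degrees/s): [136.94, 136.94, 172.46, 180, 180, 180].

## Interface

Orientations are given as [roll, pitch, yaw] about the fixed x, y, z axes, in that order (R = Rz(yaw) Ry(pitch) Rx(roll)).
In Python, from plant import r, viewer, recognise, outline_of, pinpoint gives the robot as it stands.
- The arm moves only by the tool move_arm, never from a script. Its argument "targets" is a list of rows, each a list of 2 entries, a list of its own where there are three numbers: the shift along the tool's x, y, z in cm, then the turn, a rotation vector about the tool's x, y, z in rad. A call has 1 to 5 rows; each row is the pose to reach, as a shift and turn from the pose commanded when the call began, along the tool's axes at that moment; what a row does not reach only later rows make up. A row lasts 1/8 s, in which the tool goes at most 62.5 mm and 10.7 degrees, less where a joint would pass 70% of its speed; a pose out of reach is approached as far as the arm can. A call with a gripper value outside its range is refused whole. "jaw" is the finger opening in cm, from 0 to 8.76, set as the call begins (left out, the last holds). The fingers move at their own pace and stop on an object; "squeeze" is the grip in N (left out, the last holds). Time passes only in rows, so rows that repeat a pose let the fingers close. It gives the time, the measured TCP pose, the force, the opening and the grip force at its end, in the units of the state.
- r.get_state(): the state, without advancing time (a new reading comes with each control period).
- viewer.capture(name): name is "side" or "top" or "wrist"; returns a dict with "image" (420x560x3 uint8, blue, green, red), "intrinsics" (3x3 intrinsics, pixels), "camera_from_world" (4x4, takes a point from world to camera coordinates). Camera axes: x right, y up, looking along -z (the intrinsics and any distortion apply to the point x, -y, -z); pixel columns grow to the right and rows downward; lengths in m; the calibration is good to about 2 mm. A picture is of the moment at which its call begins. There is no depth.
- r.close_job(): hands the job in; it is judged then, once.
Trained networks look in the newest picture that a camera, given by its name, has taken for a name from the list of things; names that differ only in an ending like _2 or _b are one class to them, and where a whole thing is asked for, a point or a joint stands for the part that bears it (a point fixed in the world has none). Each returns a list of dicts, best first, with "score" (0 to 1); they miss things now and then, are a little off and sometimes report something else, mostly with a low value. They report only what shows in the picture. A call takes as long as a camera call.
- recognise(label, camera): "box" ([left, top, right, bottom] in pixels, round what is visible of it).
- outline_of(label, camera): "mask" (420x560 bool, what is visible of it) and "box" ([left, top, right, bottom] in pixels, round what is visible of it).
- pinpoint(label, camera): "location" ([row, column] in pixels: a listed point, or the origin of a listed thing).
The state is a dict: "time_s": time; "joints": joint angles; "qd": joint speeds; "joint_torque": joint torques, N m; "tcp_pos": TCP position; "eef_rot": TCP orientation; "contact_force": force on the tool from outside, world axes, zero at the start; "moment": the same for the moment, N m; "gripper_width": finger opening in m; "gripper_force": force on a finger pad.
Only numpy, scipy, OpenCV 4.12 (cv2) and the standard library are available. Lean on these libraries where they do the work, as an engineer would, in place of code of your own. Each camera call takes 0.05 s, during which the arm holds its last target. There are 200 camera calls.

## Working session

There is one attempt and no reset: what is moved stays moved. The work goes in short steps, Python scripts to look and compute and a tool call to move; the robot and the scene stay as the last step left them, time stands still between calls to the robot, and variables do not carry over. Pictures are saved under pics/ and viewed, at most 14 in all, crops included, and the job is handed in when it is done.

Besides the shell and the picture viewer there is one more tool, called after "Request:" in YAML: its name, and indented under it one key for each argument. move_arm: Moves the arm, as the interface text tells. Its arguments: {"type":"object","properties":{"targets":{"type":"array","items":{"type":"array"}},"jaw":{"type":"number"},"squeeze":{"type":"number"}},"required":["targets"]}

```bash
ls; mkdir -p pics
python3 - <<'E'
from plant import r, viewer, recognise, outline_of, pinpoint
import cv2
for n in("top","side"):
    c=viewer.capture(n); cv2.imwrite(f"pics/{n}0.png",c["image"])
    print(n,c["intrinsics"].tolist(),c["camera_from_world"].round(4).tolist())
s=r.get_state();print({k:s[k] for k in("time_s","tcp_pos","eef_rot","gripper_width")},r.grip_point_offset)
E
```

```text
pics
top [[524.1023685450291, 0.0, 290.94958466708977], [0.0, 524.1023685450291, 203.07784334567052], [0.0, 0.0, 1.0]] [[0.0258, -0.9994, 0.0222, -0.0132], [0.9986, 0.0268, 0.0463, -0.5771], [-0.0469, 0.0209, 0.9987, -1.2133], [0.0, 0.0, 0.0, 1.0]]
side [[502.5445137770166, 0.0, 284.58480104258683], [0.0, 502.5445137770166, 211.92955325742523], [0.0, 0.0, 1.0]] [[-0.7798, -0.6258, 0.0157, 0.4651], [0.451, -0.5443, 0.7074, -0.2878], [-0.4341, 0.5587, 0.7066, -1.0892], [0.0, 0.0, 0.0, 1.0]]
{'time_s': 0.1, 'tcp_pos': array([ 0.27117866, -0.61764847,  0.22574463]), 'eef_rot': array([ 1.79916063e+02, -1.06325205e-02, -1.56298090e+02]), 'gripper_width': 0.08754231216623705} -0.0188
```

View pics/top0.png

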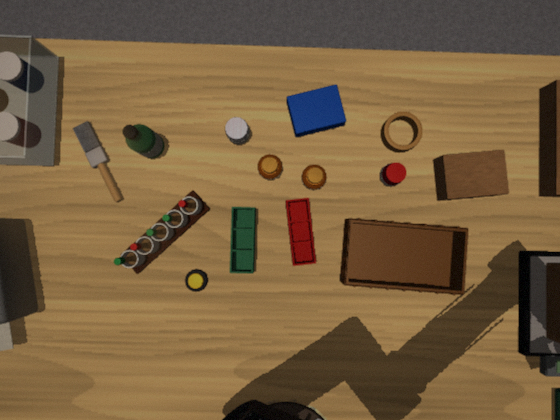

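View pics/side0.png

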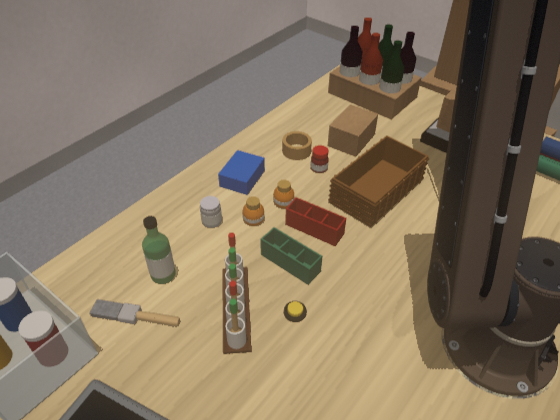

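The top view shows five cups from (131,259) to (191,205), with tag tops about 10 px to their left. The green nest is at (243,240), the red nest at (300,231) and the basket at (405,256). Pots are at (269,166) and (314,177), the jam jar at (395,173) and the button at (196,280).

```bash
cat > h.py <<'E'
from plant import r, viewer, recognise, outline_of, pinpoint
import cv2, numpy as np
def cap(n):
    c=viewer.capture(n); return c
def bp(c,u,v,z):
    "pixel -> world at height z"
    K=c["intrinsics"];T=np.array(c["camera_from_world"]);R=T[:3,:3];t=T[:3,3]
    d=np.array([(u-K[0][2])/K[0][0],-(v-K[1][2])/K[1][1],-1.]);o=-R.T@t;d=R.T@d
    return o+d*(z-o[2])/d[2]
def proj(c,p):
    K=c["intrinsics"];T=np.array(c["camera_from_world"]);q=T[:3,:3]@np.array(p)+T[:3,3]
    return np.array([K[0][0]*q[0]/-q[2]+K[0][2],K[1][1]*-q[1]/-q[2]+K[1][2]])
def tool(p,yaw=None):
    "shift in tool axes (cm) and turn (rad) from the present measured pose to world TCP p, tool down with yaw"
    from scipy.spatial.transform import Rotation as Ro
    s=r.get_state();R0=Ro.from_euler('xyz',s["eef_rot"],degrees=True)
    d=R0.inv().apply(np.array(p)-s["tcp_pos"])*100
    y=s["eef_rot"][2] if yaw is None else yaw
    t=(R0.inv()*Ro.from_euler('xyz',[180,0,y],degrees=True)).as_rotvec()
    return d.round(2),t.round(3)
E
python3 - <<'E'
from h import *
for n in("top","side"):
    c=cap(n)
    for l,z in[("stand",0),("pass_nest",0),("reject_nest",0),("basket",0),("dipper_green_a",.014),("dipper_red_a",.014),("pot_a",0),("done_button_top",None),("jam_jar",0)]:
        for q in pinpoint(l,n)[:4]:
            v,u=q["location"]; print(n,l,round(q["score"],2),(round(u,1),round(v,1)),bp(c,u,v,.03 if z is None else z)[:2].round(4))
    if n=="top":
        cv2.imwrite("pics/crop0.png",cv2.resize(c["image"][180:290,100:330],None,fx=3.4,fy=3.4,interpolation=cv2.INTER_CUBIC))
        for l,h in[("pass_nest",.06),("reject_nest",.06),("basket",.09)]:
            m=outline_of(l,n)[0]["mask"].astype(np.uint8)
            pts=np.argwhere(m)[:,::-1]; w=np.array([bp(c,*p,h)[:2] for p in pts],np.float32)
            (x,y),(a,b),t=cv2.minAreaRect(w); print(l,round(x,4),round(y,4),round(a,4),round(b,4),round(t,1))
E
```

```text
top stand 0.77 (166.9, 228.6) [0.5101 0.2916]
top stand 0.42 (397.8, 135.7) [ 0.746  -0.2496]
top pass_nest 0.64 (398.9, 134.4) [ 0.7492 -0.2522]
top pass_nest 0.56 (244.7, 236.9) [0.4952 0.1086]
top reject_nest 0.71 (296.1, 233.0) [ 0.5075 -0.0122]
top dipper_green_a 0.61 (165.4, 231.4) [0.5036 0.2918]
top dipper_green_a 0.59 (154.3, 145.2) [0.7041 0.325 ]
top dipper_green_a 0.5 (179.5, 220.1) [0.5306 0.2602]
top dipper_green_a 0.48 (137.6, 258.0) [0.4405 0.3535]
top dipper_red_a 0.66 (189.4, 207.2) [0.5613 0.2383]
top dipper_red_a 0.62 (149.9, 247.6) [0.4652 0.3261]
top pot_a 0.97 (313.4, 177.2) [ 0.6408 -0.05  ]
top pot_a 0.89 (268.8, 170.5) [0.6538 0.0563]
top done_button_top 0.65 (196.5, 280.2) [0.3943 0.2136]
top jam_jar 0.91 (395.1, 175.1) [ 0.6513 -0.2447]
top jam_jar 0.51 (166.4, 225.4) [0.5175 0.293 ]
top jam_jar 0.44 (464.4, 179.0) [ 0.6466 -0.4111]
pass_nest 0.4892 0.1105 0.0551 0.1481 89.5
reject_nest 0.511 -0.0183 0.1479 0.053 7.7
basket 0.4632 -0.2464 0.275 0.15 87.1
side stand 0.79 (240.1, 308.4) [0.4966 0.2864]
side pass_nest 0.96 (290.4, 262.4) [0.4916 0.1077]
side pass_nest 0.17 (317.8, 164.8) [ 0.6617 -0.2409]
side reject_nest 0.94 (314.7, 226.7) [ 0.5172 -0.0285]
side dipper_green_a 0.53 (234.6, 339.3) [0.446  0.3584]
side dipper_green_a 0.26 (283.6, 205.0) [ 0.6233 -0.0288]
side dipper_green_a 0.24 (134.3, 317.1) [0.6544 0.4575]
side dipper_red_a 0.57 (238.2, 307.1) [0.4953 0.2931]
side pot_a 0.88 (252.7, 220.4) [0.6587 0.0585]
side pot_a 0.62 (282.6, 202.6) [ 0.6403 -0.0458]
side pot_a 0.38 (298.1, 151.1) [ 0.7478 -0.2554]
side done_button_top 0.67 (295.3, 307.6) [0.3888 0.2216]
side jam_jar 0.71 (318.0, 165.2) [ 0.6602 -0.2398]
```

View pics/crop0.png

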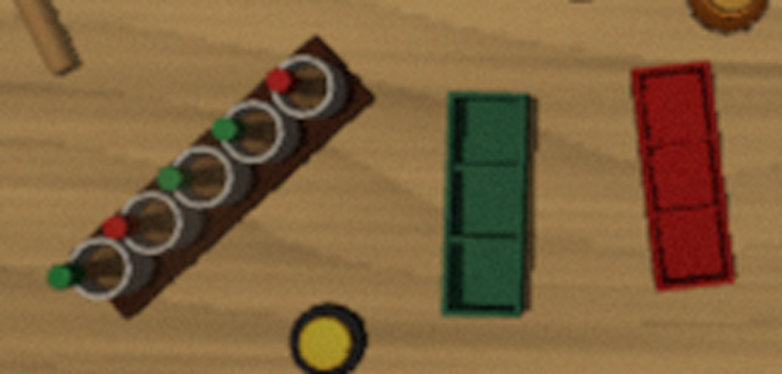

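Top view crop: five dippers whose tags, starting from the lower left, read green, red, green, green, red. I'll work out the cup axes and tag positions next.

Run:
```python
from h import *
c=cap("top");f=lambda p:(p[0]/3.4+100-.35,p[1]/3.4+180-.35)
rim=np.array([bp(c,*f(p),.07)[:2] for p in[(101,268),(152,223),(203,177),(254,131),(305,86)]])
tip=np.array([bp(c,*f(p),.152)[:2] for p in[(62,276),(115,227),(169,178),(225,129),(280,80)]])
print(rim.round(4).tolist());print(tip.round(4).tolist())
d=rim[-1]-rim[0];print(np.degrees(np.arctan2(d[1],d[0])),np.hypot(*d)/4)
for l,z in[("pot_a",.068)]:
    for q in outline_of(l,"top")[:3]:
        print(q["score"],q["box"])
y=rim.mean(0)
print(tool([tip[0][0],tip[0][1],.25],-180+45), tool([.64,-.05,.2]))
w=cap("wrist");print(np.array(w["camera_from_world"]).round(3).tolist(),w["intrinsics"][0])
```

```text
[[0.4427, 0.3566], [0.4726, 0.3249], [0.5033, 0.293], [0.5341, 0.261], [0.5644, 0.2289]]
[[0.4427, 0.3567], [0.4729, 0.3262], [0.5033, 0.2948], [0.5339, 0.2622], [0.5645, 0.2301]]
-46.383216731180305 0.044107620544106406
0.86 [302.0, 166.2, 327.4, 188.8]
0.62 [255.9, 156.3, 279.0, 176.9]
0.37 [70.7, 126.2, 121.2, 201.7]
(array([-54.88,  82.36,  -2.34]), array([ 0.   , -0.   , -0.372])) (array([-56.59,  37.19,   2.65]), array([ 0., -0., -0.]))
[[-0.402, 0.916, 0.0, 0.676], [-0.881, -0.387, -0.273, 0.034], [-0.25, -0.11, 0.962, -0.391], [0.0, 0.0, 0.0, 1.0]] [292.28904327   0.         273.63891408]
```

Run:
```python
from h import *
print(tool([.5,-.1,.26],-46.4))
```

```text
(array([-41.76,  38.24,  -3.34]), array([ 0.   , -0.   , -1.918]))
```

Request:
move_arm:
  targets:
    - [[-41.8,38.2,-3.4],[0,0,-1.918]]
    - [[-41.8,38.2,-3.4],[0,0,-1.918]]
    - [[-41.8,38.2,-3.4],[0,0,-1.918]]
    - [[-41.8,38.2,-3.4],[0,0,-1.918]]
    - [[-41.8,38.2,-3.4],[0,0,-1.918]]
  jaw: 3.0
  squeeze: 15

```text
time_s: 2.02
tcp_pos: [0.3982, -0.331, 0.2457]
eef_rot: [-180.0, -0.0, -102.2]
contact_force: [1.1, -1.2, 0.2]
gripper_width: 0.0433
gripper_force: 0.0
```

Run:
```python
from h import *
print(tool([.46,.2,.27],-46.4));print(r.get_state()["joints"])
```

```text
(array([-53.2 ,   5.2 ,  -2.44]), array([-0.001, -0.001, -0.974]))
[-1.79894948e+01  4.86806515e+00 -1.72379122e+01  6.48927286e-03
 -6.78443427e+01  5.76061512e+00]
```

Request:
move_arm:
  targets:
    - [[-53.2,5.2,-2.4],[0,0,-0.974]]
    - [[-53.2,5.2,-2.4],[0,0,-0.974]]
    - [[-53.2,5.2,-2.4],[0,0,-0.974]]
    - [[-53.2,5.2,-2.4],[0,0,-0.974]]
    - [[-53.2,5.2,-2.4],[0,0,-0.974]]

```text
time_s: 2.65
tcp_pos: [0.4355, -0.0209, 0.26]
eef_rot: [-179.9, -0.0, -48.5]
contact_force: [1.6, 0.4, -0.1]
gripper_width: 0.0301
gripper_force: 0.0
```

Run:
```python
from h import *
print(tool([.4427,.3567,.20],-46.4))
```

```text
(array([-27.81, -25.55,   6.02]), array([-0.002, -0.001, -0.037]))
```

Request:
move_arm:
  targets:
    - [[-27.8,-25.6,6.0],[0,0,-0.037]]
    - [[-27.8,-25.6,6.0],[0,0,-0.037]]
    - [[-27.8,-25.6,6.0],[0,0,-0.037]]
    - [[-27.8,-25.6,6.0],[0,0,-0.037]]
    - [[-27.8,-25.6,6.0],[0,0,-0.037]]

```text
time_s: 3.28
tcp_pos: [0.4434, 0.2879, 0.2105]
eef_rot: [-179.9, 0.0, -46.7]
contact_force: [0.8, 0.0, 0.2]
gripper_width: 0.0297
gripper_force: 0.0
```

Run:
```python
from h import *
print(tool([.4427,.3567,.20],-46.4))
```

```text
(array([-5.06, -4.66,  1.05]), array([-0.001,  0.   , -0.005]))
```

Request:
move_arm:
  targets:
    - [[-5.0,-4.7,1.0],[0,0,-0.005]]
    - [[-5.0,-4.7,1.0],[0,0,-0.005]]
    - [[-5.0,-4.7,1.0],[0,0,-0.005]]

```text
time_s: 3.65
tcp_pos: [0.4433, 0.3544, 0.1998]
eef_rot: [179.9, -0.0, -46.4]
contact_force: [0.1, -0.7, 0.2]
gripper_width: 0.0297
gripper_force: 0.0
```

Run:
```python
from h import *
print(tool([.4427,.3567,.119],-46.4))
w=cap("wrist");cv2.imwrite("pics/w1.png",w["image"]);print([proj(w,p).round() for p in[(.4427,.3567,.154),(.4729,.3262,.154),(.5033,.2948,.154)]])
```

```text
(array([-0.21, -0.12,  8.08]), array([ 0.001, -0.   ,  0.   ]))
[array([271., 230.]), array([270., 172.]), array([269., 107.])]
```

View pics/w1.png

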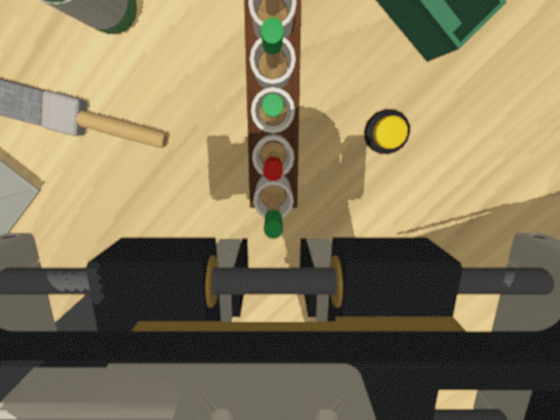

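The wrist view puts tag 1's top at about (274,228) and the red one's at (272,172). Both match the predicted pixels, so I'll descend and grip.

Request:
move_arm:
  targets:
    - [[-0.1,-0.1,5.0],[0,0,0]]
    - [[-0.1,-0.1,8.1],[0,0,0]]
    - [[-0.1,-0.1,8.1],[0,0,0]]

```text
time_s: 4.08
tcp_pos: [0.4431, 0.3531, 0.118]
eef_rot: [179.8, -0.0, -46.6]
contact_force: [-0.0, 0.5, 1.4]
gripper_width: 0.03
gripper_force: 0.0
```

Request:
move_arm:
  targets:
    - [[0,0,0],[0,0,0]]
    - [[0,0,0],[0,0,0]]
    - [[0,0,0],[0,0,0]]
    - [[0,0,0],[0,0,0]]
  jaw: 0.5

```text
time_s: 4.58
tcp_pos: [0.4445, 0.3564, 0.1211]
eef_rot: [-179.8, 0.0, -46.4]
contact_force: [-0.3, -1.2, 7.4]
gripper_width: 0.0147
gripper_force: 15.0
```

Request:
move_arm:
  targets:
    - [[0,0,-6],[0,0,0]]
    - [[0,0,-12],[0,0,0]]
    - [[0,0,-17],[0,0,0]]
    - [[0,0,-17],[0,0,0]]

```text
time_s: 5.08
tcp_pos: [0.4451, 0.3572, 0.2947]
eef_rot: [-179.5, 0.1, -46.4]
contact_force: [-0.2, 0.0, -1.3]
gripper_width: 0.0147
gripper_force: 15.0
```

Run:
```python
from h import *
print(tool([.441,.1125,.289],-46.4))
```

```text
(array([17.45, 17.16,  0.39]), array([-0.009,  0.001, -0.001]))
```

Request:
move_arm:
  targets:
    - [[4.4,4.3,0.4],[0,0,0]]
    - [[8.8,8.6,0.4],[0,0,0]]
    - [[13.1,12.9,0.4],[0,0,0]]
    - [[17.4,17.2,1.5],[0,0,0]]
    - [[17.4,17.2,6.5],[0,0,0]]

```text
time_s: 5.7
tcp_pos: [0.4398, 0.1088, 0.226]
eef_rot: [-179.6, -0.1, -46.6]
contact_force: [1.5, 1.6, -1.8]
gripper_width: 0.0146
gripper_force: 15.0
```

Run:
```python
from h import *
print(tool([.441,.1125,.115],-46.4))
```

```text
(array([-0.2 , -0.27, 11.1 ]), array([-0.007, -0.001, -0.004]))
```

Request:
move_arm:
  targets:
    - [[-0.2,-0.2,2.0],[0,0,0]]
    - [[-0.2,-0.2,6.5],[0,0,0]]
    - [[-0.2,-0.2,10.5],[0,0,0]]
    - [[-0.2,-0.2,11.1],[0,0,0]]
    - [[-0.2,-0.2,11.1],[0,0,0]]

```text
time_s: 6.32
tcp_pos: [0.4393, 0.114, 0.1139]
eef_rot: [180.0, -0.0, -46.4]
contact_force: [0.2, 0.5, 0.4]
gripper_width: 0.0145
gripper_force: 15.0
```

Request:
move_arm:
  targets:
    - [[0,0,0],[0,0,0]]
    - [[0,0,0],[0,0,0]]
  jaw: 3.2

```text
time_s: 6.58
tcp_pos: [0.4396, 0.1144, 0.1145]
eef_rot: [-179.9, -0.0, -46.4]
contact_force: [0.1, 0.4, -0.9]
gripper_width: 0.0285
gripper_force: 0.0
```

Request:
move_arm:
  targets:
    - [[0,0,-4],[0,0,0]]
    - [[0,0,-9],[0,0,0]]

```text
time_s: 6.82
tcp_pos: [0.4385, 0.1136, 0.2044]
eef_rot: [179.9, 0.0, -46.5]
contact_force: [0.9, 1.2, -0.7]
gripper_width: 0.032
gripper_force: 0.0
```

Run:
```python
from h import *
print(tool([.4729,.3262,.20],-46.4))
t=cap("top");cv2.imwrite("pics/t1.png",cv2.resize(t["image"][180:290,100:330],None,fx=3.4,fy=3.4))
```

```text
(array([-13.04, -17.14,   0.42]), array([ 0.001,  0.   , -0.001]))
```

View pics/t1.png

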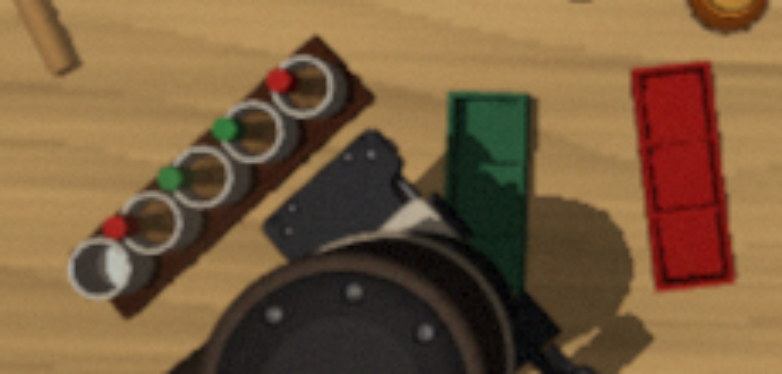

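The tool hides the nest well, but the release reading was clean. Next is the red dipper in cup 2.

Request:
move_arm:
  targets:
    - [[-3.3,-4.3,0],[0,0,0]]
    - [[-6.6,-8.6,0],[0,0,0]]
    - [[-9.9,-12.9,0],[0,0,0]]
    - [[-13.0,-17.1,0.4],[0,0,0]]
    - [[-13.0,-17.1,0.4],[0,0,0]]

```text
time_s: 7.5
tcp_pos: [0.4737, 0.329, 0.1989]
eef_rot: [-180.0, -0.0, -46.3]
contact_force: [-0.2, -0.3, -0.3]
gripper_width: 0.032
gripper_force: 0.0
```

Request:
move_arm:
  targets:
    - [[0,0,4.0],[0,0,0]]
    - [[0,0,8.1],[0,0,0]]
    - [[0,0,8.1],[0,0,0]]

```text
time_s: 7.88
tcp_pos: [0.4719, 0.3238, 0.1163]
eef_rot: [179.7, -0.0, -46.5]
contact_force: [1.4, 0.6, 0.7]
gripper_width: 0.0321
gripper_force: 0.0
```

Request:
move_arm:
  targets:
    - [[0,0,0],[0,0,0]]
    - [[0,0,0],[0,0,0]]
    - [[0,0,0],[0,0,0]]
    - [[0,0,0],[0,0,0]]
  jaw: 0.5

```text
time_s: 8.38
tcp_pos: [0.4743, 0.3267, 0.1202]
eef_rot: [-179.8, -0.0, -46.4]
contact_force: [0.1, -0.3, 6.4]
gripper_width: 0.0149
gripper_force: 15.0
```

Request:
move_arm:
  targets:
    - [[0,0,-6],[0,0,0]]
    - [[0,0,-12],[0,0,0]]
    - [[0,0,-17],[0,0,0]]
    - [[0,0,-17],[0,0,0]]

```text
time_s: 8.88
tcp_pos: [0.4748, 0.3272, 0.2937]
eef_rot: [-179.5, 0.0, -46.4]
contact_force: [-0.7, 0.6, -0.5]
gripper_width: 0.0145
gripper_force: 15.0
```

Request:
move_arm:
  targets:
    - [[4.3,4.3,0],[0,0,0]]
    - [[8.6,8.6,0],[0,0,0]]
    - [[12.9,12.9,0],[0,0,0]]
    - [[17.2,17.2,0],[0,0,0]]
    - [[21.5,21.5,0],[0,0,0]]

```text
time_s: 9.5
tcp_pos: [0.4648, 0.0201, 0.2879]
eef_rot: [-180.0, 0.0, -46.4]
contact_force: [1.0, -0.1, -1.1]
gripper_width: 0.0147
gripper_force: 15.0
```

Run:
```python
from h import *
print(tool([.4634,-.025,.2],-46.4))
```

```text
(array([3.18, 3.21, 8.79]), array([-0.,  0., -0.]))
```

Request:
move_arm:
  targets:
    - [[3.1,3.1,2.5],[0,0,0]]
    - [[3.1,3.1,8.0],[0,0,0]]
    - [[3.1,3.1,9.0],[0,0,0]]
    - [[3.1,3.1,9.0],[0,0,0]]

```text
time_s: 10.0
tcp_pos: [0.4647, -0.0217, 0.1987]
eef_rot: [179.9, -0.0, -46.4]
contact_force: [0.5, -0.9, 0.2]
gripper_width: 0.0147
gripper_force: 15.0
```

Run:
```python
from h import *
print(tool([.4634,-.025,.115],-46.4))
```

```text
(array([0.15, 0.31, 8.37]), array([ 0.001, -0.   , -0.   ]))
```

Request:
move_arm:
  targets:
    - [[0.2,0.3,4.0],[0,0,0]]
    - [[0.2,0.3,7.8],[0,0,0]]
    - [[0.2,0.3,8.4],[0,0,0]]
    - [[0.2,0.3,8.4],[0,0,0]]

```text
time_s: 10.5
tcp_pos: [0.4651, -0.0247, 0.1159]
eef_rot: [-179.9, -0.1, -46.4]
contact_force: [-0.0, 0.4, -0.2]
gripper_width: 0.0145
gripper_force: 15.0
```

Request:
move_arm:
  targets:
    - [[0,0,0],[0,0,0]]
    - [[0,0,0],[0,0,0]]
  jaw: 3.2

```text
time_s: 10.75
tcp_pos: [0.4646, -0.025, 0.1156]
eef_rot: [-179.9, -0.1, -46.4]
contact_force: [-0.4, 0.4, 0.3]
gripper_width: 0.0284
gripper_force: 0.0
```

Request:
move_arm:
  targets:
    - [[0,0,-4],[0,0,0]]
    - [[0,0,-9],[0,0,0]]
    - [[-3.5,-4.2,-9],[0,0,0]]
    - [[-7,-8.4,-9],[0,0,0]]
    - [[-10.5,-12.6,-9],[0,0,0]]

```text
time_s: 11.38
tcp_pos: [0.483, 0.1391, 0.2056]
eef_rot: [-179.9, -0.0, -46.5]
contact_force: [1.0, 0.2, 1.1]
gripper_width: 0.0321
gripper_force: 0.0
```

Request:
move_arm:
  targets:
    - [[-3.4,-4.2,0],[0,0,0]]
    - [[-6.6,-8.3,0],[0,0,0]]
    - [[-9.9,-12.4,0],[0,0,0]]
    - [[-9.9,-12.4,0],[0,0,0]]

```text
time_s: 11.88
tcp_pos: [0.5048, 0.2979, 0.2043]
eef_rot: [-180.0, -0.0, -46.3]
contact_force: [-0.8, -0.2, -0.1]
gripper_width: 0.032
gripper_force: 0.0
```

Run:
```python
from h import *
print(tool([.5033,.2948,.119],-46.4))
```

```text
(array([0.12, 0.33, 8.53]), array([-0.001, -0.   ,  0.002]))
```

Request:
move_arm:
  targets:
    - [[0.1,0.2,4.5],[0,0,0]]
    - [[0.1,0.2,8.5],[0,0,0]]
    - [[0.1,0.2,8.5],[0,0,0]]

```text
time_s: 12.25
tcp_pos: [0.5021, 0.2906, 0.1172]
eef_rot: [179.7, -0.0, -46.5]
contact_force: [0.4, 0.0, 0.7]
gripper_width: 0.0324
gripper_force: 0.0
```

Request:
move_arm:
  targets:
    - [[0,0,0],[0,0,0]]
    - [[0,0,0],[0,0,0]]
    - [[0,0,0],[0,0,0]]
    - [[0,0,0],[0,0,0]]
  jaw: 0.5

```text
time_s: 12.75
tcp_pos: [0.5044, 0.293, 0.1213]
eef_rot: [-179.9, -0.0, -46.4]
contact_force: [-1.2, -1.1, 5.9]
gripper_width: 0.0149
gripper_force: 15.0
```

Request:
move_arm:
  targets:
    - [[0,0,-6],[0,0,0]]
    - [[0,0,-12],[0,0,0]]
    - [[0,0,-17],[0,0,0]]
    - [[0,0,-17],[0,0,0]]

```text
time_s: 13.25
tcp_pos: [0.5053, 0.2938, 0.2951]
eef_rot: [-179.4, -0.0, -46.4]
contact_force: [-0.3, -0.4, -1.0]
gripper_width: 0.0146
gripper_force: 15.0
```

Request:
move_arm:
  targets:
    - [[4.1,4.5,0],[0,0,0]]
    - [[8.2,9.1,0],[0,0,0]]
    - [[12.2,13.6,0],[0,0,0]]
    - [[12.2,13.6,5],[0,0,0]]
    - [[12.2,13.6,8],[0,0,0]]

```text
time_s: 13.88
tcp_pos: [0.4879, 0.1091, 0.2075]
eef_rot: [180.0, 0.1, -46.6]
contact_force: [-0.3, 0.6, -1.8]
gripper_width: 0.0147
gripper_force: 15.0
```

Run:
```python
from h import *
print(tool([.489,.112,.115],-46.4))
```

```text
(array([-0.13, -0.28,  9.25]), array([ 0.001,  0.001, -0.003]))
```

Request:
move_arm:
  targets:
    - [[-0.1,-0.1,4.0],[0,0,0]]
    - [[-0.1,-0.1,8.5],[0,0,0]]
    - [[-0.1,-0.1,9.2],[0,0,0]]
    - [[-0.1,-0.1,9.2],[0,0,0]]

```text
time_s: 14.38
tcp_pos: [0.4895, 0.112, 0.1179]
eef_rot: [180.0, -0.0, -46.4]
contact_force: [0.5, 0.2, 0.6]
gripper_width: 0.0148
gripper_force: 15.0
```

Request:
move_arm:
  targets:
    - [[0,0,0],[0,0,0]]
    - [[0,0,0],[0,0,0]]
  jaw: 3.2

```text
time_s: 14.62
tcp_pos: [0.49, 0.1124, 0.1188]
eef_rot: [-179.8, -0.0, -46.4]
contact_force: [-0.1, -0.1, -0.1]
gripper_width: 0.0285
gripper_force: 0.0
```

Request:
move_arm:
  targets:
    - [[0,0,-4],[0,0,0]]
    - [[0,0,-9],[0,0,0]]
    - [[-2.6,-4.5,-9],[0,0,0]]
    - [[-5.2,-9.1,-9],[0,0,0]]
    - [[-7.7,-13.6,-9],[0,0,0]]

```text
time_s: 15.25
tcp_pos: [0.5353, 0.2631, 0.2088]
eef_rot: [-179.9, -0.0, -46.5]
contact_force: [1.0, -0.3, 0.9]
gripper_width: 0.0322
gripper_force: 0.0
```

Request:
move_arm:
  targets:
    - [[0,0,0],[0,0,0]]

```text
time_s: 15.38
tcp_pos: [0.5355, 0.2644, 0.2074]
eef_rot: [-179.9, -0.0, -46.3]
contact_force: [0.3, -0.8, -1.1]
gripper_width: 0.032
gripper_force: 0.0
```

Run:
```python
from h import *
print(tool([.5339,.2622,.119],-46.4))
```

```text
(array([0.05, 0.28, 8.84]), array([-0.001, -0.   ,  0.001]))
```

Request:
move_arm:
  targets:
    - [[0.1,0.2,4.5],[0,0,0]]
    - [[0.1,0.2,8.8],[0,0,0]]
    - [[0.1,0.2,8.8],[0,0,0]]

```text
time_s: 15.75
tcp_pos: [0.5321, 0.2574, 0.1171]
eef_rot: [179.7, 0.0, -46.5]
contact_force: [0.5, 0.3, 0.1]
gripper_width: 0.0323
gripper_force: 0.0
```

Request:
move_arm:
  targets:
    - [[0,0,0],[0,0,0]]
    - [[0,0,0],[0,0,0]]
    - [[0,0,0],[0,0,0]]
    - [[0,0,0],[0,0,0]]
  jaw: 0.5

```text
time_s: 16.25
tcp_pos: [0.535, 0.26, 0.1215]
eef_rot: [-179.8, -0.0, -46.4]
contact_force: [-1.2, -0.1, 7.3]
gripper_width: 0.015
gripper_force: 15.0
```

Request:
move_arm:
  targets:
    - [[0,0,-6],[0,0,0]]
    - [[0,0,-12],[0,0,0]]
    - [[0,0,-17],[0,0,0]]
    - [[0,0,-17],[0,0,0]]

```text
time_s: 16.75
tcp_pos: [0.5357, 0.2604, 0.2951]
eef_rot: [-179.5, -0.1, -46.4]
contact_force: [-0.8, -0.3, -2.2]
gripper_width: 0.0146
gripper_force: 15.0
```

Request:
move_arm:
  targets:
    - [[3.7,3.4,0],[0,0,0]]
    - [[7.4,6.8,0],[0,0,0]]
    - [[11.1,10.2,0],[0,0,0]]
    - [[11.1,10.2,5],[0,0,0]]
    - [[11.1,10.2,8],[0,0,0]]

```text
time_s: 17.38
tcp_pos: [0.5354, 0.1074, 0.2074]
eef_rot: [179.9, 0.1, -46.6]
contact_force: [0.4, -0.2, -1.2]
gripper_width: 0.0145
gripper_force: 15.0
```

Run:
```python
from h import *
print(tool([.537,.1115,.115],-46.4))
```

```text
(array([-0.18, -0.41,  9.24]), array([ 0.001,  0.001, -0.003]))
```

Request:
move_arm:
  targets:
    - [[-0.1,-0.2,4.0],[0,0,0]]
    - [[-0.1,-0.2,8.5],[0,0,0]]
    - [[-0.1,-0.2,9.2],[0,0,0]]
    - [[-0.1,-0.2,9.2],[0,0,0]]

```text
time_s: 17.88
tcp_pos: [0.5376, 0.1107, 0.118]
eef_rot: [180.0, -0.0, -46.4]
contact_force: [0.2, 0.0, 0.4]
gripper_width: 0.0145
gripper_force: 15.0
```

Request:
move_arm:
  targets:
    - [[0,0,0],[0,0,0]]
    - [[0,0,0],[0,0,0]]
  jaw: 3.2

```text
time_s: 18.12
tcp_pos: [0.538, 0.1111, 0.1189]
eef_rot: [-179.9, -0.0, -46.4]
contact_force: [0.9, 0.4, -0.5]
gripper_width: 0.0286
gripper_force: 0.0
```

Request:
move_arm:
  targets:
    - [[0,0,-4],[0,0,0]]
    - [[0,0,-9],[0,0,0]]
    - [[-3.3,-5.1,-9],[0,0,0]]
    - [[-6.7,-10.1,-9],[0,0,0]]
    - [[-6.7,-10.1,-9],[0,0,0]]

```text
time_s: 18.75
tcp_pos: [0.565, 0.2323, 0.2077]
eef_rot: [-179.9, -0.0, -46.3]
contact_force: [-1.1, -0.1, -0.3]
gripper_width: 0.0319
gripper_force: 0.0
```

Run:
```python
from h import *
print(tool([.5645,.2301,.119],-46.4))
```

```text
(array([0.13, 0.2 , 8.87]), array([-0.002, -0.   ,  0.002]))
```

Request:
move_arm:
  targets:
    - [[0.1,0.1,4.5],[0,0,0]]
    - [[0.1,0.1,8.8],[0,0,0]]
    - [[0.1,0.1,8.8],[0,0,0]]

```text
time_s: 19.12
tcp_pos: [0.5624, 0.2257, 0.117]
eef_rot: [179.7, 0.0, -46.5]
contact_force: [-0.3, 0.4, 0.9]
gripper_width: 0.0318
gripper_force: 0.0
```

Request:
move_arm:
  targets:
    - [[0,0,0],[0,0,0]]
    - [[0,0,0],[0,0,0]]
    - [[0,0,0],[0,0,0]]
    - [[0,0,0],[0,0,0]]
  jaw: 0.5

```text
time_s: 19.62
tcp_pos: [0.5654, 0.228, 0.1215]
eef_rot: [-179.8, -0.1, -46.4]
contact_force: [-0.5, 0.7, 7.6]
gripper_width: 0.0146
gripper_force: 15.0
```

Request:
move_arm:
  targets:
    - [[0,0,-6],[0,0,0]]
    - [[0,0,-12],[0,0,0]]
    - [[0,0,-17],[0,0,0]]
    - [[0,0,-17],[0,0,0]]

```text
time_s: 20.12
tcp_pos: [0.5661, 0.2283, 0.2952]
eef_rot: [-179.5, -0.1, -46.4]
contact_force: [-0.5, -0.5, -1.5]
gripper_width: 0.0147
gripper_force: 15.0
```

Request:
move_arm:
  targets:
    - [[4.3,4.3,0],[0,0,0]]
    - [[8.6,8.6,0],[0,0,0]]
    - [[12.9,12.9,0],[0,0,0]]
    - [[17.1,17.1,2],[0,0,0]]
    - [[17.1,17.1,8],[0,0,0]]

```text
time_s: 20.75
tcp_pos: [0.5596, -0.0175, 0.2115]
eef_rot: [-179.7, -0.2, -46.7]
contact_force: [0.9, 1.8, -1.7]
gripper_width: 0.0149
gripper_force: 15.0
```

Run:
```python
from h import *
print(tool([.5586,-.0121,.115],-46.4))
```

```text
(array([-0.5 , -0.24,  9.64]), array([-0.006, -0.004, -0.005]))
```

Request:
move_arm:
  targets:
    - [[-0.4,-0.2,4.0],[0,0,0]]
    - [[-0.4,-0.1,8.5],[0,0,0]]
    - [[-0.4,-0.1,9.5],[0,0,0]]
    - [[-0.4,-0.1,9.5],[0,0,0]]

```text
time_s: 21.25
tcp_pos: [0.5564, -0.0107, 0.1148]
eef_rot: [180.0, -0.0, -46.4]
contact_force: [0.1, -0.1, 0.3]
gripper_width: 0.0144
gripper_force: 15.0
```

Request:
move_arm:
  targets:
    - [[0,0,0],[0,0,0]]
    - [[0,0,0],[0,0,0]]
  jaw: 4.0

```text
time_s: 21.5
tcp_pos: [0.5569, -0.0105, 0.1158]
eef_rot: [-179.9, -0.1, -46.4]
contact_force: [-0.2, 0.3, -0.8]
gripper_width: 0.0294
gripper_force: 0.0
```

Request:
move_arm:
  targets:
    - [[0,0,-5],[0,0,0]]
    - [[0,0,-11],[0,0,0]]
    - [[2.5,6.5,-11],[0,0,0]]
    - [[5,13,-11],[0,0,0]]
    - [[7.5,19,-11],[0,0,0]]

```text
time_s: 22.12
tcp_pos: [0.4762, -0.1819, 0.2257]
eef_rot: [-179.9, -0.1, -46.4]
contact_force: [1.8, -0.3, 0.5]
gripper_width: 0.0399
gripper_force: 0.0
```

Run:
```python
from h import *
t=cap("top");cv2.imwrite("pics/t2.png",cv2.resize(t["image"][110:310,100:500],None,fx=2,fy=2,interpolation=cv2.INTER_CUBIC))
s=cap("side");cv2.imwrite("pics/s2.png",cv2.resize(s["image"][120:360,180:460],None,fx=2.5,fy=2.5,interpolation=cv2.INTER_CUBIC))
for n,c in(("top",t),("side",s)):
  for q in outline_of("pot_a",n)[:3]: print(n,q["score"],q["box"])
  for q in pinpoint("pot_a",n)[:3]: print(n,q["score"],bp(c,*q["location"][::-1],0).round(4))
print(r.get_state()["tcp_pos"])
```

```text
top 0.95 [253.4, 156.4, 279.7, 174.8]
top 0.56 [301.2, 166.4, 325.5, 190.7]
top 0.81 [ 0.6355 -0.0501  0.    ]
top 0.81 [0.6556 0.058  0.    ]
top 0.61 [0.392  0.2152 0.    ]
side 0.88 [274.6, 176.6, 294.5, 209.2]
side 0.68 [242.4, 195.2, 264.9, 224.6]
side 0.33 [196.8, 192.6, 223.3, 228.0]
side 0.76 [0.6581 0.0532 0.    ]
side 0.68 [ 0.6564 -0.2356  0.    ]
side 0.57 [ 0.6385 -0.0587  0.    ]
[ 0.47732729 -0.1803534   0.22489268]
```

View pics/t2.png

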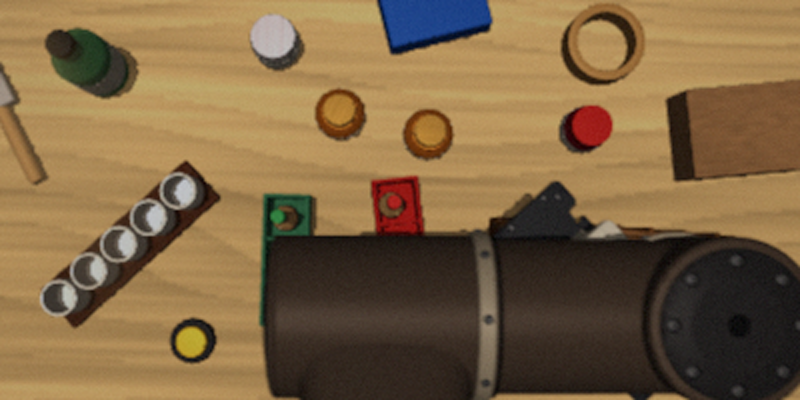

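View pics/s2.png

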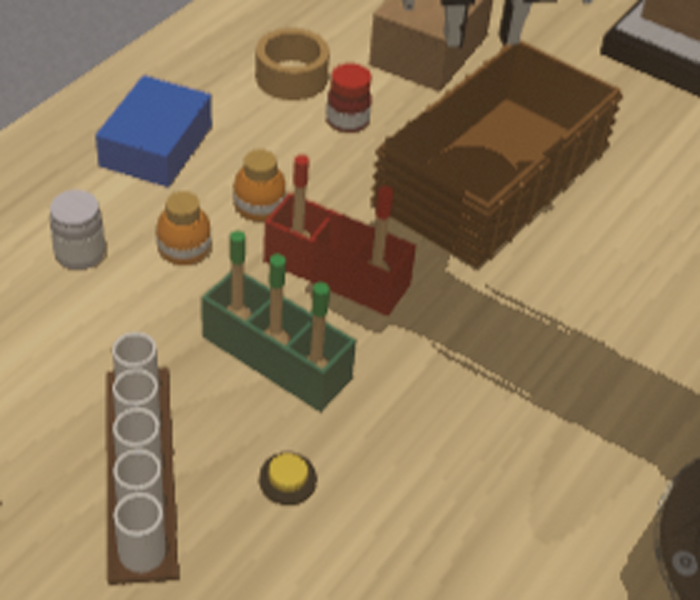

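Top and side views: all five cups are empty. The three greens stand in the green nest and the two reds in the red nest. Pot lids are at full-image pixels (270,165) and (315,175). Pots next.

Run:
```python
from h import *
t=cap("top")
for p in[(270,164.5),(315.2,175)]: print(bp(t,*p,.068).round(4))
for p in[(270,166),(314.2,177)]: print("belly",bp(t,*p,.025).round(4))
c=[bp(t,*p,.09)[:2] for p in[(348,219),(467,228),(463,292),(342,286)]];print(np.round(c,4).tolist(),np.mean(c,0))
s=cap("side")
L=[(.64,-.05,.068),(.655,.056,.068)]
print([proj(s,p) for p in L])
print(tool([.641,-.05,.2],0))
```

```text
[0.66   0.0524 0.068 ]
[ 0.6392 -0.0496  0.068 ]
belly [0.6616 0.0532 0.025 ]
belly [ 0.6389 -0.0503  0.025 ]
[[0.542, -0.1226], [0.529, -0.3862], [0.3886, -0.3787], [0.3955, -0.1125]] [ 0.46377068 -0.24999965]
[array([283.98756934, 183.5346034 ]), array([253.66321338, 202.15348485])]
(array([  1.89, -20.79,   2.46]), array([-0.   , -0.   , -0.809]))
```

Request:
move_arm:
  targets:
    - [[0.4,-4.2,0.5],[0,0,-0.16]]
    - [[0.8,-8.4,1.0],[0,0,-0.32]]
    - [[1.2,-12.5,1.5],[0,0,-0.49]]
    - [[1.6,-16.7,2],[0,0,-0.65]]
    - [[1.9,-20.8,2.5],[0,0,-0.809]]
  jaw: 5.4
  squeeze: 25

```text
time_s: 23.15
tcp_pos: [0.6421, -0.0487, 0.1989]
eef_rot: [180.0, 0.0, 0.3]
contact_force: [1.1, -0.3, 0.5]
gripper_width: 0.0541
gripper_force: 0.0
```

Request:
move_arm:
  targets:
    - [[0,0,0],[0,0,0]]
    - [[0,0,0],[0,0,0]]

```text
time_s: 23.4
tcp_pos: [0.6406, -0.0501, 0.1987]
eef_rot: [180.0, 0.1, -0.1]
contact_force: [-0.1, 0.0, -0.4]
gripper_width: 0.0541
gripper_force: 0.0
```

Run:
```python
from h import *
print(tool([.6395,-.05,.046],0))
w=cap("wrist");cv2.imwrite("pics/w3.png",w["image"]);print(proj(w,(.6395,-.05,.068)),proj(w,(.659,.054,.068)))
for q in outline_of("pot_a","wrist")[:3]: print(q["score"],q["box"])
```

```text
(array([-9.000e-02, -1.000e-02,  1.527e+01]), array([ 0.   ,  0.001, -0.001]))
[272.53391209 198.67161616] [168.93589179 180.005987  ]
0.71 [154.8, 147.3, 210.7, 199.7]
0.64 [248.2, 163.1, 297.6, 213.3]
0.48 [219.7, 248.6, 252.4, 321.4]
```

View pics/w3.png

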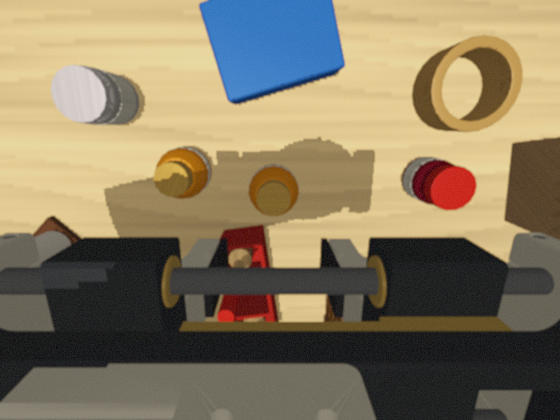

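The wrist view shows the near pot's lid at (273,196), as predicted. The far lid is at (173,179), about 4 px off. I'll descend on the near pot.

Request:
move_arm:
  targets:
    - [[-0.1,0,5],[0,0,0]]
    - [[-0.1,0,10],[0,0,0]]
    - [[-0.1,0,13.5],[0,0,0]]
    - [[-0.1,0,15.2],[0,0,0]]
    - [[-0.1,0,15.2],[0,0,0]]

```text
time_s: 24.12
tcp_pos: [0.6393, -0.0515, 0.0471]
eef_rot: [180.0, 0.1, -0.1]
contact_force: [0.0, -0.3, 0.8]
gripper_width: 0.0541
gripper_force: 0.0
```

Request:
move_arm:
  targets:
    - [[0,0,0],[0,0,0]]
    - [[0,0,0],[0,0,0]]
    - [[0,0,0],[0,0,0]]
    - [[0,0,0],[0,0,0]]
    - [[0,0,0],[0,0,0]]
  jaw: 2.5

```text
time_s: 24.75
tcp_pos: [0.6412, -0.0509, 0.0497]
eef_rot: [-180.0, -0.2, -0.1]
contact_force: [-1.8, 0.8, 7.3]
gripper_width: 0.0347
gripper_force: 55.3
```

Request:
move_arm:
  targets:
    - [[0,0,-1],[0,0,0]]
    - [[0,0,-4],[0,0,0]]
    - [[0,0,-8],[0,0,0]]
    - [[0,0,-13],[0,0,0]]
    - [[0,0,-18],[0,0,0]]

```text
time_s: 25.38
tcp_pos: [0.6392, -0.0512, 0.2294]
eef_rot: [-180.0, 0.0, -0.1]
contact_force: [1.7, 0.4, -1.7]
gripper_width: 0.035
gripper_force: 53.2
```

Run:
```python
from h import *
print(tool([.463,-.31,.23],0))
```

```text
(array([-17.57,  25.91,  -0.06]), array([-0.   ,  0.   , -0.002]))
```

Request:
move_arm:
  targets:
    - [[-2,3,0],[0,0,0]]
    - [[-6,8.5,0],[0,0,0]]
    - [[-10,14.5,0],[0,0,0]]
    - [[-14,20.5,0],[0,0,0]]
    - [[-16.6,24.5,0],[0,0,0]]

```text
time_s: 26.0
tcp_pos: [0.4772, -0.2888, 0.2282]
eef_rot: [180.0, -0.1, -0.1]
contact_force: [0.6, -0.1, -1.9]
gripper_width: 0.0351
gripper_force: 53.2
```

Request:
move_arm:
  targets:
    - [[-0.9,1.4,0],[0,0,0]]
    - [[-0.9,1.4,0],[0,0,0]]
    - [[-0.9,1.4,0],[0,0,0]]

```text
time_s: 26.38
tcp_pos: [0.4702, -0.301, 0.2275]
eef_rot: [-180.0, -0.0, -0.1]
contact_force: [-0.3, 0.2, -1.3]
gripper_width: 0.035
gripper_force: 52.3
```

Run:
```python
from h import *
print(tool([.463,-.31,.10],0),r.get_state()["gripper_width"])
t=cap("top");cv2.imwrite("pics/t4.png",cv2.resize(t["image"][130:310,300:520],None,fx=3,fy=3,interpolation=cv2.INTER_CUBIC))
```

```text
(array([-0.73,  0.9 , 12.75]), array([-0.   , -0.   , -0.001])) 0.03503746368752166
```

View pics/t4.png

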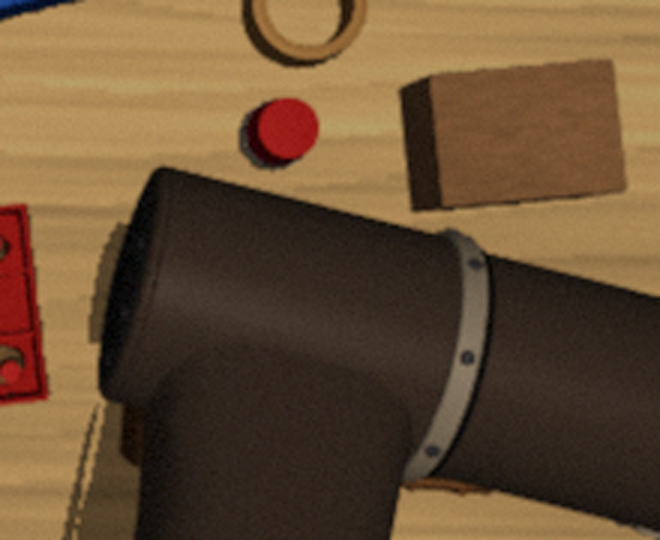

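The arm hides the basket in this view, and the red nest and jam jar are undisturbed. I'll lower gently.

Request:
move_arm:
  targets:
    - [[-0.7,0.9,2],[0,0,0]]
    - [[-0.7,0.9,5],[0,0,0]]
    - [[-0.7,0.9,8],[0,0,0]]
    - [[-0.7,0.9,10],[0,0,0]]
    - [[-0.7,0.9,12],[0,0,0]]

```text
time_s: 27.05
tcp_pos: [0.4636, -0.3095, 0.1065]
eef_rot: [-180.0, 0.0, 0.0]
contact_force: [-0.0, 0.1, -1.9]
gripper_width: 0.0353
gripper_force: 52.3
```

Request:
move_arm:
  targets:
    - [[0,0,1.5],[0,0,0]]
    - [[0,0,2.7],[0,0,0]]
    - [[0,0,3.5],[0,0,0]]
    - [[0,0,3.8],[0,0,0]]
    - [[0,0,4.0],[0,0,0]]

```text
time_s: 27.68
tcp_pos: [0.4629, -0.3107, 0.0675]
eef_rot: [180.0, -0.0, -0.1]
contact_force: [0.2, 0.1, -1.8]
gripper_width: 0.0349
gripper_force: 52.3
```

Request:
move_arm:
  targets:
    - [[0,0,0.3],[0,0,0]]
    - [[0,0,0.6],[0,0,0]]
    - [[0,0,0.8],[0,0,0]]
    - [[0,0,0.9],[0,0,0]]
    - [[0,0,1.0],[0,0,0]]

```text
time_s: 28.3
tcp_pos: [0.4627, -0.3106, 0.0573]
eef_rot: [180.0, -0.0, -0.1]
contact_force: [0.5, -0.2, -0.8]
gripper_width: 0.0347
gripper_force: 52.3
```

Request:
move_arm:
  targets:
    - [[0,0,0.1],[0,0,0]]
    - [[0,0,0.2],[0,0,0]]
    - [[0,0,0.2],[0,0,0]]

```text
time_s: 28.68
tcp_pos: [0.4626, -0.3105, 0.0552]
eef_rot: [-180.0, 0.0, -0.1]
contact_force: [0.3, 0.1, -2.8]
gripper_width: 0.035
gripper_force: 52.3
```

Request:
move_arm:
  targets:
    - [[0,0,0.1],[0,0,0]]
    - [[0,0,0.2],[0,0,0]]
    - [[0,0,0.2],[0,0,0]]

```text
time_s: 29.05
tcp_pos: [0.4627, -0.3107, 0.0547]
eef_rot: [180.0, -0.0, -0.1]
contact_force: [-5.0, 3.8, 12.5]
gripper_width: 0.0351
gripper_force: 54.1
```

Request:
move_arm:
  targets:
    - [[0,0,-0.1],[0,0,0]]
    - [[0,0,-0.1],[0,0,0]]
    - [[0,0,-0.1],[0,0,0]]
  jaw: 5.4

```text
time_s: 29.42
tcp_pos: [0.4628, -0.3106, 0.0542]
eef_rot: [180.0, -0.0, -0.1]
contact_force: [-0.9, -0.7, 0.3]
gripper_width: 0.0532
gripper_force: 0.0
```

Request:
move_arm:
  targets:
    - [[0,0,-4],[0,0,0]]
    - [[0,0,-9],[0,0,0]]
    - [[0,0,-15],[0,0,0]]
    - [[4,-5,-16],[0,0,0]]
    - [[8,-10,-16],[0,0,0]]

```text
time_s: 30.05
tcp_pos: [0.5418, -0.2131, 0.2162]
eef_rot: [180.0, -0.2, -0.2]
contact_force: [0.5, -0.5, -0.5]
gripper_width: 0.0544
gripper_force: 0.0
```

Run:
```python
from h import *
print(tool([.658,.052,.2],0))
for n in("top","side"):
  c=cap(n)
  for q in outline_of("pot_a",n)[:3]: print(n,round(q["score"],2),q["box"])
```

```text
(array([ 11.52, -26.56,   1.66]), array([ 0.   , -0.004, -0.004]))
top 0.73 [256.1, 154.3, 279.8, 173.6]
top 0.68 [410.4, 250.3, 438.4, 267.9]
top 0.17 [380.7, 112.8, 423.6, 151.2]
side 0.94 [245.5, 196.8, 263.7, 227.0]
side 0.69 [378.2, 158.9, 399.8, 186.0]
```

Pot one stands in the basket and the other hasn't moved. I'll go over to it and look.

Request:
move_arm:
  targets:
    - [[2.4,-5.5,0],[0,0,0]]
    - [[4.8,-11,0],[0,0,0]]
    - [[7.2,-16.5,0.5],[0,0,0]]
    - [[9.5,-22,1],[0,0,0]]
    - [[11.5,-26.6,1.7],[0,0,0]]

```text
time_s: 30.88
tcp_pos: [0.6564, 0.053, 0.197]
eef_rot: [180.0, 0.0, -0.1]
contact_force: [1.2, -0.6, 0.6]
gripper_width: 0.0537
gripper_force: 0.0
```

Request:
move_arm:
  targets:
    - [[0,0,0],[0,0,0]]
    - [[0,0,0],[0,0,0]]

```text
time_s: 31.12
tcp_pos: [0.6555, 0.0512, 0.1968]
eef_rot: [180.0, 0.1, -0.1]
contact_force: [0.6, -0.3, 0.6]
gripper_width: 0.0541
gripper_force: 0.0
```

Run:
```python
from h import *
print(tool([.658,.052,.048],0))
w=cap("wrist");cv2.imwrite("pics/w5.png",w["image"]);print(proj(w,(.658,.052,.068)))
for q in outline_of("pot_a","wrist")[:3]: print(q["score"],q["box"])
```

```text
(array([ 0.26, -0.09, 14.88]), array([ 0.001,  0.001, -0.002]))
[271.78481089 195.76961241]
0.72 [251.2, 159.5, 298.1, 213.7]
0.23 [210.4, 296.3, 223.5, 320.8]
```

View pics/w5.png

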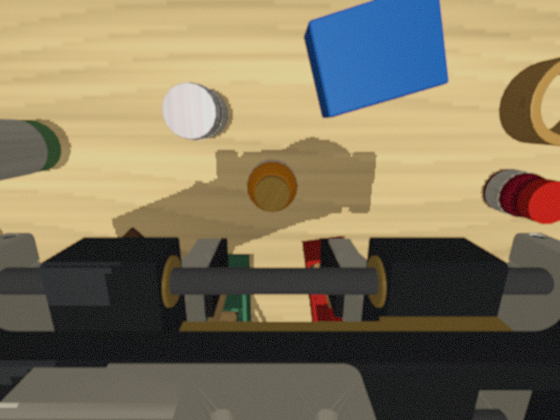

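The wrist view has the lid at (272,192), 4 px forward of the prediction. I'll shift 3 mm along x and descend.

Request:
move_arm:
  targets:
    - [[0.5,-0.1,5],[0,0,0]]
    - [[0.5,-0.1,10],[0,0,0]]
    - [[0.5,-0.1,13.5],[0,0,0]]
    - [[0.5,-0.1,15.0],[0,0,0]]
    - [[0.5,-0.1,15.0],[0,0,0]]

```text
time_s: 31.85
tcp_pos: [0.6608, 0.0522, 0.0472]
eef_rot: [180.0, 0.0, -0.1]
contact_force: [0.4, -0.0, 1.4]
gripper_width: 0.0539
gripper_force: 0.0
```

Request:
move_arm:
  targets:
    - [[0,0,0],[0,0,0]]
    - [[0,0,0],[0,0,0]]
    - [[0,0,0],[0,0,0]]
    - [[0,0,0],[0,0,0]]
    - [[0,0,0],[0,0,0]]
  jaw: 2.5

```text
time_s: 32.48
tcp_pos: [0.6625, 0.0536, 0.0497]
eef_rot: [-180.0, -0.2, -0.1]
contact_force: [-0.9, 0.4, 7.1]
gripper_width: 0.0354
gripper_force: 56.0
```

Request:
move_arm:
  targets:
    - [[0,0,-1],[0,0,0]]
    - [[0,0,-4],[0,0,0]]
    - [[0,0,-8],[0,0,0]]
    - [[0,0,-13],[0,0,0]]
    - [[0,0,-18],[0,0,0]]

```text
time_s: 33.1
tcp_pos: [0.6605, 0.0531, 0.2295]
eef_rot: [-180.0, -0.0, -0.1]
contact_force: [1.0, 1.0, -1.6]
gripper_width: 0.035
gripper_force: 54.1
```

Run:
```python
from h import *
print(tool([.463,-.185,.23],0))
```

```text
(array([-19.71,  23.84,  -0.06]), array([-0.   , -0.   , -0.002]))
```

Request:
move_arm:
  targets:
    - [[-2.3,2.8,0],[0,0,0]]
    - [[-6,7.3,0],[0,0,0]]
    - [[-10,12.1,0],[0,0,0]]
    - [[-14,16.9,0],[0,0,0]]
    - [[-17.7,21.4,0],[0,0,0]]

```text
time_s: 33.72
tcp_pos: [0.4818, -0.1617, 0.2281]
eef_rot: [-180.0, -0.1, -0.1]
contact_force: [0.6, 0.2, -2.0]
gripper_width: 0.0351
gripper_force: 54.1
```

Request:
move_arm:
  targets:
    - [[-2.0,2.4,0],[0,0,0]]
    - [[-2.0,2.4,0],[0,0,0]]
    - [[-2.0,2.4,0],[0,0,0]]

```text
time_s: 34.1
tcp_pos: [0.4637, -0.1845, 0.2279]
eef_rot: [-180.0, -0.1, -0.1]
contact_force: [0.3, 0.5, -1.6]
gripper_width: 0.035
gripper_force: 53.2
```

Run:
```python
from h import *
print(tool([.463,-.185,.1065],0),r.get_state()["gripper_width"])
```

```text
(array([-0.08,  0.05, 12.14]), array([-0.   , -0.001, -0.002])) 0.035018492828333504
```

Request:
move_arm:
  targets:
    - [[0,0,2],[0,0,0]]
    - [[0,0,5],[0,0,0]]
    - [[0,0,8],[0,0,0]]
    - [[0,0,10],[0,0,0]]
    - [[0,0,12],[0,0,0]]

```text
time_s: 34.72
tcp_pos: [0.4643, -0.1837, 0.1065]
eef_rot: [180.0, 0.0, -0.0]
contact_force: [0.3, -0.5, -0.9]
gripper_width: 0.035
gripper_force: 53.2
```

Request:
move_arm:
  targets:
    - [[0,0,1.5],[0,0,0]]
    - [[0,0,2.7],[0,0,0]]
    - [[0,0,3.5],[0,0,0]]
    - [[0,0,4.1],[0,0,0]]
    - [[0,0,4.5],[0,0,0]]

```text
time_s: 35.35
tcp_pos: [0.4637, -0.1846, 0.0622]
eef_rot: [180.0, -0.0, -0.1]
contact_force: [0.5, 0.1, -1.3]
gripper_width: 0.0353
gripper_force: 53.2
```

Request:
move_arm:
  targets:
    - [[0,0,0.2],[0,0,0]]
    - [[0,0,0.4],[0,0,0]]
    - [[0,0,0.5],[0,0,0]]
    - [[0,0,0.6],[0,0,0]]
    - [[0,0,0.65],[0,0,0]]

```text
time_s: 35.98
tcp_pos: [0.4636, -0.1845, 0.0558]
eef_rot: [-180.0, -0.0, -0.1]
contact_force: [-0.5, 0.6, -1.8]
gripper_width: 0.0353
gripper_force: 53.2
```

Request:
move_arm:
  targets:
    - [[0,0,0.1],[0,0,0]]
    - [[0,0,0.1],[0,0,0]]

```text
time_s: 36.22
tcp_pos: [0.4636, -0.1845, 0.0548]
eef_rot: [180.0, -0.0, -0.1]
contact_force: [0.7, 0.5, -1.1]
gripper_width: 0.0355
gripper_force: 53.3
```

Request:
move_arm:
  targets:
    - [[0,0,0.1],[0,0,0]]
    - [[0,0,0.15],[0,0,0]]
    - [[0,0,0.15],[0,0,0]]

```text
time_s: 36.6
tcp_pos: [0.4636, -0.1847, 0.0547]
eef_rot: [180.0, -0.0, -0.1]
contact_force: [-5.0, 2.8, 16.4]
gripper_width: 0.0353
gripper_force: 55.5
```

Floor contact. Release, back off, and look.

Request:
move_arm:
  targets:
    - [[0,0,-0.1],[0,0,0]]
    - [[0,0,-0.1],[0,0,0]]
    - [[0,0,-0.1],[0,0,0]]
  jaw: 5.4

```text
time_s: 36.98
tcp_pos: [0.4636, -0.1845, 0.0542]
eef_rot: [-180.0, -0.0, -0.1]
contact_force: [0.1, 0.1, -0.3]
gripper_width: 0.0531
gripper_force: 0.0
```

Request:
move_arm:
  targets:
    - [[0,0,-4],[0,0,0]]
    - [[0,0,-9],[0,0,0]]
    - [[0,0,-15],[0,0,0]]
    - [[0,-4,-17],[0,0,0]]
    - [[0,-10,-17],[0,0,0]]

```text
time_s: 37.6
tcp_pos: [0.4648, -0.0841, 0.2262]
eef_rot: [-180.0, -0.2, -0.3]
contact_force: [1.2, 0.8, -1.1]
gripper_width: 0.0542
gripper_force: 0.0
```

Request:
move_arm:
  targets:
    - [[-1,-6,0],[0,0,0]]
    - [[-2,-12,0],[0,0,0]]
    - [[-3,-18,0],[0,0,0]]
    - [[-4,-24,0],[0,0,0]]
    - [[-4,-29,0],[0,0,0]]
  jaw: 0

```text
time_s: 38.22
tcp_pos: [0.4233, 0.2077, 0.2245]
eef_rot: [-180.0, -0.0, -0.0]
contact_force: [1.5, -0.1, 0.3]
gripper_width: 0.0097
gripper_force: 0.0
```

Run:
```python
from h import *
t=cap("top");cv2.imwrite("pics/t6.png",cv2.resize(t["image"][110:310,100:500],None,fx=2,fy=2,interpolation=cv2.INTER_CUBIC))
s=cap("side");cv2.imwrite("pics/s6.png",cv2.resize(s["image"][120:360,180:460],None,fx=2.5,fy=2.5,interpolation=cv2.INTER_CUBIC))
for n in("top","side"):
  for q in outline_of("pot_a",n)[:3]: print(n,round(q["score"],2),q["box"])
q=cv2.inRange(cv2.cvtColor(t["image"],cv2.COLOR_BGR2HSV),(22,120,90),(35,255,255));q[:,:150]=0;q[:250]=0
m=cv2.moments(q[:,:240]);print(bp(t,m["m10"]/m["m00"],m["m01"]/m["m00"],.03).round(4),m["m00"]/255)
q=cv2.inRange(cv2.cvtColor(s["image"],cv2.COLOR_BGR2HSV),(22,120,90),(35,255,255))[290:325,275:320]
m=cv2.moments(q);u,v=m["m10"]/m["m00"]+275,m["m01"]/m["m00"]+290;print([bp(s,u,v,z).round(4).tolist() for z in(.02,.03,.04)])
print([bp(t,196.3,280.2,z).round(4).tolist() for z in(.02,.03,.04)])
print(tool([.394,.214,.12],None))
```

```text
top 0.95 [355.6, 240.5, 381.5, 265.9]
top 0.73 [414.2, 229.4, 440.8, 252.6]
[0.3973 0.2034 0.03  ] 1.0
[[0.3921, 0.2189, 0.02], [0.3881, 0.2244, 0.03], [0.3842, 0.2299, 0.04]]
[[0.3933, 0.2156, 0.02], [0.3943, 0.214, 0.03], [0.3954, 0.2125, 0.04]]
(array([-2.97, -0.78, 10.37]), array([0.001, 0.001, 0.   ]))
```

View pics/t6.png

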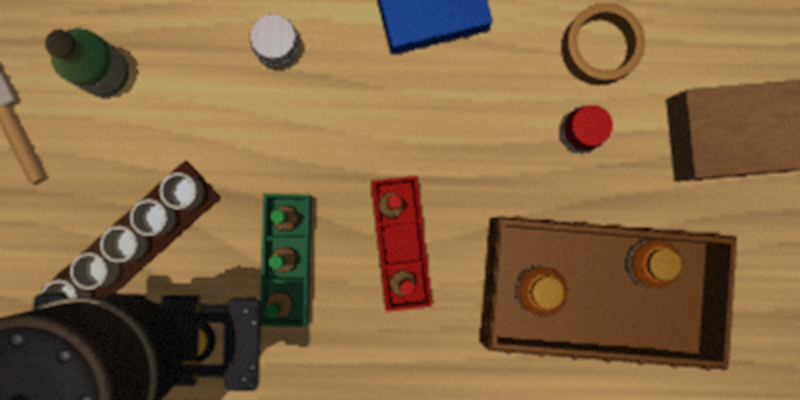

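View pics/s6.png

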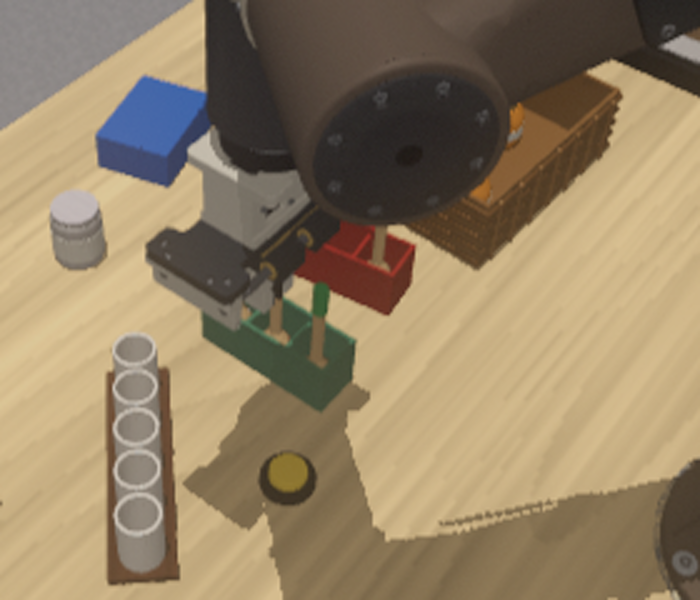

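Top view: both pots stand upright in the basket. The first one got nudged to crop (658,263) but is still well inside. All the dippers are in their nests and the jam jar hasn't moved. I'll turn the gripper's long side away from the dippers for the button press.

Request:
move_arm:
  targets:
    - [[-2.9,-0.8,2],[0,0,-0.17]]
    - [[-2.9,-0.8,4],[0,0,-0.34]]
    - [[-2.9,-0.8,5],[0,0,-0.51]]
    - [[-2.9,-0.8,5],[0,0,-0.68]]
    - [[-2.9,-0.8,5],[0,0,-0.85]]

```text
time_s: 39.05
tcp_pos: [0.3953, 0.2123, 0.174]
eef_rot: [180.0, 0.0, 48.8]
contact_force: [1.0, -0.1, -0.3]
gripper_width: 0.0007
gripper_force: 0.0
```

Request:
move_arm:
  targets:
    - [[0,0,0],[0,0,-0.17]]
    - [[0,0,0],[0,0,-0.34]]
    - [[0,0,0],[0,0,-0.51]]
    - [[0,0,0],[0,0,-0.68]]
    - [[0,0,0],[0,0,-0.72]]

```text
time_s: 39.67
tcp_pos: [0.3953, 0.2123, 0.1742]
eef_rot: [-180.0, 0.0, 89.9]
contact_force: [-0.2, 0.3, 0.0]
gripper_width: 0.0006
gripper_force: 0.0
```

Run:
```python
from h import *
print(tool([.3935,.2165,.05],90),r.get_state()["eef_rot"])
w=cap("wrist");cv2.imwrite("pics/w7.png",w["image"])
for z in(.02,.03):print(proj(w,(.3935,.2165,z)))
for q in pinpoint("done_button_top","wrist")[:2]:print(q["score"],q["location"],bp(w,*q["location"][::-1],.022))
```

```text
(array([ 0.42, -0.18, 12.42]), array([-0.   ,  0.   , -0.001])) [-1.79987503e+02  1.02657796e-02  8.99400128e+01]
[272.18412096 188.05204336]
[272.13955731 190.06391839]
0.85 [186.9, 269.0] [0.39005596 0.21821912 0.022     ]
```

View pics/w7.png

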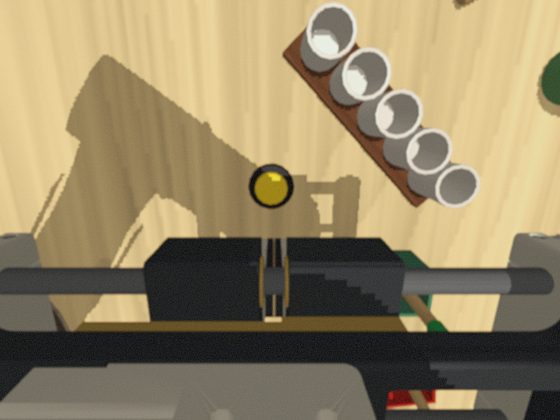

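The wrist view has the button centre at (271,187), which matches. I'll descend with the fingers shut.

Request:
move_arm:
  targets:
    - [[0.4,-0.2,5],[0,0,0]]
    - [[0.4,-0.2,10],[0,0,0]]
    - [[0.4,-0.2,13],[0,0,0]]
    - [[0.4,-0.2,13.6],[0,0,0]]
    - [[0.4,-0.2,13.6],[0,0,0]]

```text
time_s: 40.4
tcp_pos: [0.3936, 0.2175, 0.0387]
eef_rot: [180.0, 0.0, 89.8]
contact_force: [-0.0, 0.6, 0.6]
gripper_width: 0.0008
gripper_force: 0.0
```

Request:
move_arm:
  targets:
    - [[0,0,0.3],[0,0,0]]
    - [[0,0,0.6],[0,0,0]]
    - [[0,0,0.9],[0,0,0]]
    - [[0,0,1.1],[0,0,0]]
    - [[0,0,1.1],[0,0,0]]

```text
time_s: 41.02
tcp_pos: [0.3932, 0.2175, 0.0272]
eef_rot: [-180.0, 0.0, 89.9]
contact_force: [0.3, -1.1, -0.2]
gripper_width: 0.0003
gripper_force: 0.0
```

Request:
move_arm:
  targets:
    - [[0,0,0.2],[0,0,0]]
    - [[0,0,0.4],[0,0,0]]
    - [[0,0,0.4],[0,0,0]]

```text
time_s: 41.4
tcp_pos: [0.3932, 0.2175, 0.0231]
eef_rot: [-180.0, 0.0, 89.8]
contact_force: [0.1, -0.5, -0.3]
gripper_width: 0.0004
gripper_force: 0.0
```

Request:
move_arm:
  targets:
    - [[0,0,0.2],[0,0,0]]
    - [[0,0,0.3],[0,0,0]]
    - [[0,0,0.3],[0,0,0]]

```text
time_s: 41.78
tcp_pos: [0.3933, 0.2177, 0.0203]
eef_rot: [180.0, -0.0, 89.9]
contact_force: [-0.4, 0.6, 2.4]
gripper_width: 0.0006
gripper_force: 1.0
```

Request:
move_arm:
  targets:
    - [[0,0,0.15],[0,0,0]]
    - [[0,0,0.3],[0,0,0]]
    - [[0,0,0.3],[0,0,0]]

```text
time_s: 42.15
tcp_pos: [0.3934, 0.2177, 0.0173]
eef_rot: [180.0, -0.0, 89.9]
contact_force: [-0.1, -0.4, 3.3]
gripper_width: 0.0003
gripper_force: 1.7
```

Request:
move_arm:
  targets:
    - [[0,0,0.1],[0,0,0]]
    - [[0,0,0.2],[0,0,0]]
    - [[0,0,0.2],[0,0,0]]

```text
time_s: 42.52
tcp_pos: [0.3934, 0.2177, 0.016]
eef_rot: [180.0, -0.0, 89.9]
contact_force: [-3.5, -1.9, 15.4]
gripper_width: 0.0007
gripper_force: 7.9
```

The button has bottomed out at 15 N. Hold briefly, then retreat straight up.

Request:
move_arm:
  targets:
    - [[0,0,0],[0,0,0]]
    - [[0,0,0],[0,0,0]]
    - [[0,0,-1],[0,0,0]]
    - [[0,0,-5],[0,0,0]]
    - [[0,0,-11],[0,0,0]]

```text
time_s: 43.15
tcp_pos: [0.3921, 0.2163, 0.1252]
eef_rot: [-179.8, 0.2, 89.8]
contact_force: [1.7, 1.2, -0.2]
gripper_width: 0.0009
gripper_force: 0.0
```

Request:
move_arm:
  targets:
    - [[0,0,-5],[0,0,0]]
    - [[0,0,-10],[0,0,0]]
    - [[0,0,-10],[0,0,0]]
    - [[0,0,-10],[0,0,0]]

```text
time_s: 43.65
tcp_pos: [0.3927, 0.2172, 0.2248]
eef_rot: [-180.0, -0.0, 89.8]
contact_force: [-0.1, 0.1, -0.0]
gripper_width: 0.0004
gripper_force: 0.0
```

Run:
```python
from h import *
t=cap("top");cv2.imwrite("pics/t8.png",cv2.resize(t["image"][110:310,100:500],None,fx=2,fy=2,interpolation=cv2.INTER_CUBIC))
print(r.get_state()["tcp_pos"],[q["box"] for q in outline_of("pot_a","top")[:2]])
```

```text
[0.39258176 0.2170113  0.22423978] [[411.1, 229.9, 439.8, 255.0], [377.6, 111.9, 422.2, 152.2]]
```

View pics/t8.png

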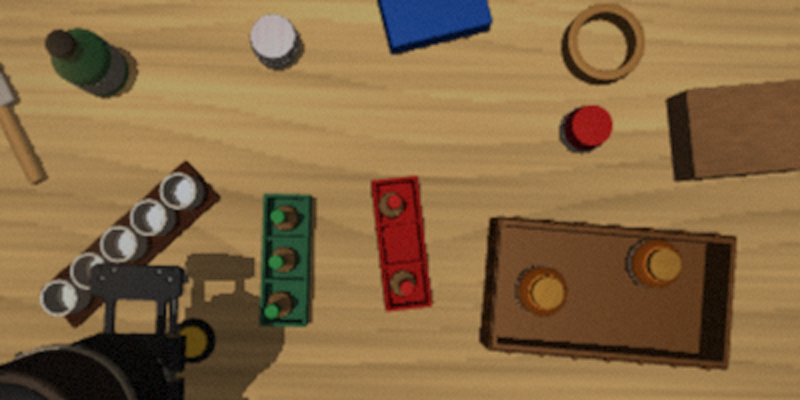

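The picture shows all five dippers in their nests, both pots upright in the basket, and the arm clear. Handing in.

```bash
python3 -c "
from plant import r
print(r.close_job())"
```

```text
the job is handed in; nothing more can be done
None
```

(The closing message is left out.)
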